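Snap the sprung lens cap onto the zenith plummet

ROBOT

A 6-joint arm with a two-finger parallel gripper is mounted at the origin on the work surface. World frame = base frame: x ahead of the robot, y to its left, z up, the work surface at z = 0. Lengths are in m, angles in rad, forces in N, time in s.
With the tool pointing down it reaches from about 0.35 to 0.725 m from the base axis. Payload 6 kg.
Tool frame: the origin (TCP) lies midway between the tips of the shut fingers; the grasp point (between the pads) lies robot.grip_point_offset behind it (robot.grip_point_offset is the distance from the TCP to the grasp point, in m); z points along the fingers, y is the direction in which the jaws open and shut (so a half turn about z gives the same grasp; the last joint's range is limited). The gripper opens to 85 mm and grips with 20 to 120 N. Pads are 22 mm wide; open, the fingers measure 114 mm over their backs; the gripper's body (76 mm by 85 mm) begins 54 mm behind the grasp point. The pads swing forward as they close: fully open they stand 13 mm farther back than shut.
Start: joints at [1.614, 0.04, 0.085, 0, -1.615, -0.334], TCP at [0.172, 0.575, 0.231] pointing down, gripper open.
Joint ranges: [-2.56, 2.56], [-1.29, 2.01], [-1.08, 1.49], [-3.29, 1.98], [-2.81, -0.18], [-2.99, 2.99]. Speed limits (rad/s): [2.57, 2.57, 3.01, 3.14, 3.14, 3.14].

INTERFACE

Orientations are given as [roll, pitch, yaw] about the fixed x, y, z axes, in that order (R = Rz(yaw) Ry(pitch) Rx(roll)).
In Python, from cell import robot gives the robot as it stands.
- The arm moves only by the tool drive_tool, never from a script. Its argument "moves" is a list of rows, each a list of 6 numbers: the shift along the tool's x, y, z in mm, then the turn, a rotation vector about the tool's x, y, z in rad. A call has 1 to 8 rows; each row is the pose to reach, as a shift and turn from the pose commanded when the call began, along the tool's axes at that moment; what a row does not reach only later rows make up. A row lasts 1/12 s, in which the tool goes at most 41.7 mm and 7.16 degrees, less where a joint would pass 70% of its speed; a pose out of reach is approached as far as the arm can. A call with a gripper value outside its range is refused whole. "grip" is the gripper command: -1 is shut, 1 is fully open, values between are in proportion, set as the call begins (left out, the last holds). The fingers move at their own pace and stop on an object; "squeeze" is the grip in N (left out, the last holds). Time passes only in rows, so rows that repeat a pose let the fingers close. It gives the time, the measured TCP pose, the force and the opening at its end, in the units of the state.
- robot.get_state(): the state, without advancing time (a new reading comes with each control period).
- robot.get_image(name): name is "scene" or "top" or "wrist"; returns the picture (400x640x3 uint8, blue, green, red); there is no depth.
- robot.camera_params(name): a dict with "vertical_fov" (degrees; the focal length in pixels is half the picture's height over the tangent of half this angle, whatever the lens; pixels are square), "cx", "cy" (the principal point, pixels), "distortion" ([k1, k2, p1, p2, k3] as OpenCV has them; the pictures are not rectified), "view" (4x4, takes a point from world to camera coordinates); the wrist camera has in their place "tool_from_camera" (4x4, takes a point from camera to tool coordinates, whose origin is the TCP and whose axes are the flange's). Camera axes: x right, y up, looking along -z (the intrinsics and any distortion apply to the point x, -y, -z); pixel columns grow to the right and rows downward; lengths in m; the calibration is good to about 2 mm. A picture is of the moment at which its call begins: read the wrist's pose just before it. camera_params takes no time and is no camera call.
- robot.sign_off(): hands the job in, once; it reports no verdict.
The state is a dict: "time": time; "qpos": joint angles; "dq": joint speeds; "joint_torque": joint torques, N m; "tool_pos": TCP position; "tcp_rot": TCP orientation; "contact_force": force on the tool from outside, world axes, zero at the start; "moment": the same for the moment, N m; "gripper_width": opening from 0.0 (shut) to 1.0 (fully open).
Only numpy, scipy, OpenCV 4.12 (cv2) and the standard library are available. Lean on these libraries where they do the work, as an engineer would, in place of code of your own. Each camera call takes 0.05 s, during which the arm holds its last target.

TASK

Before the plumbing instrument goes back on its shelf, close its upward-facing lens with the black cap that has two orange sprung tabs. Pinch both tabs fully in, set the cap in the lens collar and, with the tabs still pinched, press it down against the sprung sealing ring; then let the tabs spring out under the collar's lip, so that the cap stays latched flat on the collar, and let go. The instrument is finely adjusted: press gently, never harder than 20 N, do not knock it with the gripper, and leave the other things on the table where they lie.

Things in the scene. Friction and masses are not known exactly. Their poses are not given: they have to be found in the camera images.
- cap: Black round lens cap on the table, tabs up. Origin: centre of its underside. z up: spigot dia 52, 0 to 12 (foot chamfered 1.5), flange dia 70, 12 to 16, flat on top; two orange tabs stand on it, 16 to 32. Tabs face +y and -y: outer faces 44 apart free, 34 pinched, 20 wide in x. Their teeth, at z 2 to 5, reach radius 30 free (they block), inside the spigot when pinched. 60-85 g.
- tab_a (a joint): Tab at the cap's +y side with its tooth: 0 when sprung out, 0.005 (m) when pinched fully in to its stop. The spring needs 2 N to start and 8 N at the stop.
- tab_b (a joint): Tab at the cap's -y side with its tooth: 0 when sprung out, 0.005 (m) when pinched fully in to its stop. Spring as for tab_a.
- plummet: Grey plumbing instrument, fixed upright on the table, 144 across its foot (52 high); origin: centre of its base, z up the lens axis. Eyepiece dia 30 towards +x, to 84 from the axis, 70 to 100 high. The lens barrel (dia 82 at the top) is stiff and stands 0 to 25 out, as last focused: its collar's metal top face lies anywhere from 240 to 265 above the base and must be found by sight or feel.
- collar (a point): Point on the lens axis 240 mm above the plummet's base, where the collar's metal top face is with the barrel fully in (it may be up to 25 higher). Collar: dia 80, bore dia 54.5 through a lip 5 thick, then a groove dia 65 all round (any turn of the cap fits). On the face a black sprung sealing ring, dia 59 to 70, stands 5 proud; see the next entry.
- tooth (a point): Point on the cap's axis at the top of its teeth, 5 above the cap's underside. The flange meets the sealing ring with the teeth still inside the lip; the ring gives at 2.5 N per mm and is flush with the metal (a hard stop) after 5 mm, 12.5 N. From 3 mm on the teeth are under the lip. Let out there, the ring lifts the cap until the teeth hook, flange 2 above the metal.
- blank_cap: Bystander: grey plain round cover without tabs, dia 72, 18 high; origin under its centre.
- battery: Bystander: black battery pack 75 x 45 x 40; origin under its centre.
- tape: Bystander: yellow tape measure about 70 x 70 x 32; origin under the drum's centre.
- target: Bystander: white square target plate 100 x 100 x 5 with a red cross; origin under its centre.
- driver: Bystander: screwdriver 190 long, blue handle, lying on the table.
- bob: Bystander: brass plumb bob, dia 32, 92 long, lying on the table.
Mind the look-alikes: they are no part of the job. Leave any blue or turquoise look-alike of the cap alone.

How it is judged:
By the outcome, as a careful person would: the job done as asked, in the order asked, and still so for the second after the job is handed in, with the robot touching nothing.
It also fails if it takes over 45 s, if anything falls off the work surface, if the arm or the gripper's body presses on something with over 40 N, if the wrist force passes 120 N, or if a joint passes its speed limit or range.

## Working session

There is one attempt and no reset: what is moved stays moved. The work goes in short steps, Python scripts to look and compute and a tool call to move; the robot and the scene stay as the last step left them, time stands still between calls to the robot, and variables do not carry over. Pictures are saved under pics/ and viewed, and the job is handed in when it is done.

Besides the shell and the picture viewer there is one more tool, called after ">>>" by a JSON object that holds its "op" and its "data", one argument or row to a line. drive_tool: Moves the arm, as the interface text tells. Its arguments: {"type":"object","properties":{"moves":{"type":"array","items":{"type":"array","items":{"type":"number"}}},"grip":{"type":"number"},"squeeze":{"type":"number"}},"required":["moves"]}

```bash
mkdir -p pics; ls
python3 - <<'E'
from cell import robot
import cv2
s=robot.get_state(); print(s)
print(robot.grip_point_offset)
for n in("scene","top","wrist"):
    cv2.imwrite(f"pics/{n}0.png",robot.get_image(n)); print(n,robot.camera_params(n))
E
```

```text
pics
{'time': 0.0, 'qpos': array([ 1.61372156e+00,  4.08169346e-02,  8.38164834e-02, -4.64759415e-04,
       -1.61548658e+00, -3.33702520e-01]), 'dq': array([-7.18824277e-04,  7.36002233e-05,  1.41310179e-03, -8.17784540e-05,
        8.73700804e-04, -6.92278672e-04]), 'joint_torque': array([-1.28070231e-03, -3.68229890e+01,  3.47425497e+01,  6.93282500e+00,
       -5.37895758e-03,  2.21598032e-05]), 'tool_pos': array([0.17184302, 0.57452943, 0.23027886]), 'tcp_rot': array([ 3.13984314e+00, -1.15060346e-04, -2.90756815e-01]), 'contact_force': array([0.56415828, 0.6639039 , 0.26775522]), 'moment': array([ 0.01266594, -0.05832641,  0.04394598]), 'gripper_width': 1.003549254770458}
0.0187
scene {'vertical_fov': 55.840051447024415, 'cx': 323.6958930155961, 'cy': 201.35637409003508, 'distortion': array([0.01400389, 0.        , 0.        , 0.        , 0.        ]), 'view': array([[-0.29853312,  0.95428415, -0.01482331,  0.15976146],
       [-0.81162297, -0.24567084,  0.53001321,  0.39727068],
       [ 0.50214155,  0.17025743,  0.84785982, -1.50312923],
       [ 0.        ,  0.        ,  0. 
[... 297 characters left out ...]
.02305262,  0.15892661, -0.59138365],
       [-0.15946502, -0.02376822,  0.98691741, -1.11470783],
       [ 0.        ,  0.        ,  0.        ,  1.        ]])}
wrist {'vertical_fov': 59.56904649840048, 'cx': 324.43427947281276, 'cy': 195.97806504535274, 'distortion': array([0.00376399, 0.        , 0.        , 0.        , 0.        ]), 'tool_from_camera': array([[-4.62501298e-04,  9.58984845e-01,  2.83456970e-01,
         7.22843437e-02],
       [ 9.99999866e-01,  3.77357763e-04,  3.54977550e-04,
         6.80327884e-04],
       [ 2.33453402e-04,  2.83457096e-01, -9.58984891e-01,
        -1.42045302e-01],
       [ 0.00000000e+00,  0.00000000e+00,  0.00000000e+00,
         1.00000000e+00]])}
```

View pics/scene0.png

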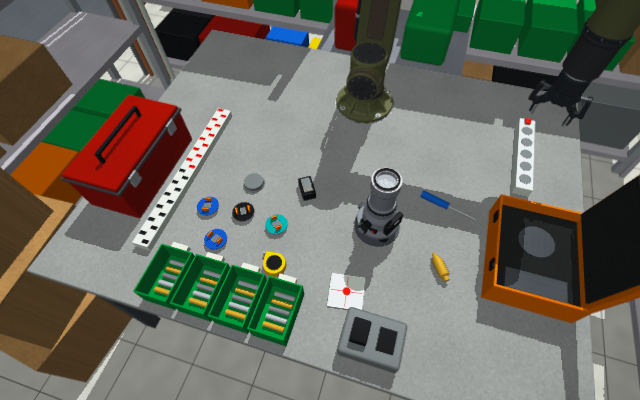

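View pics/top0.png

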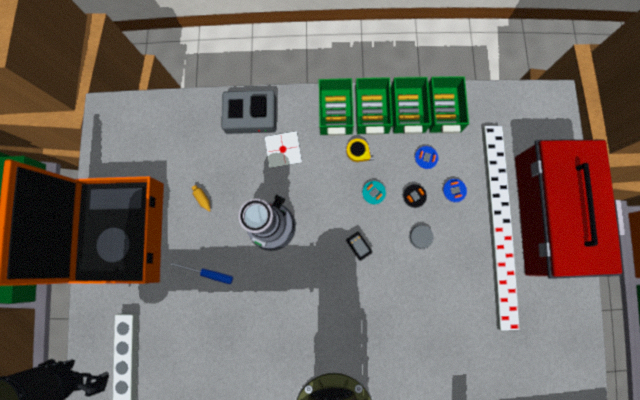

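View pics/wrist0.png

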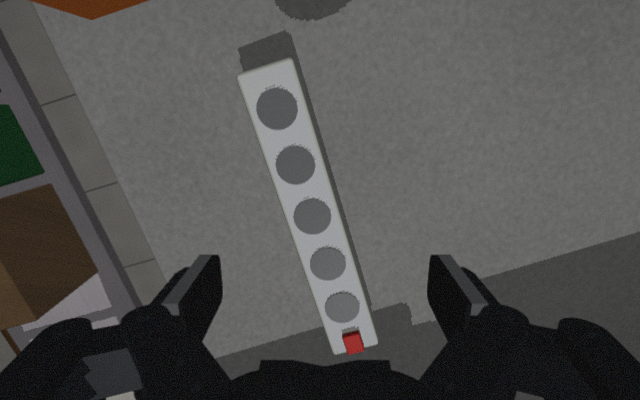

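The scene and top views show the black cap at scene (243,211) and top (415,195). The turquoise and blue look-alikes sit close to it, and the lens is at scene (386,180) and top (256,216). Next I'll measure these.

```bash
cat > h.py <<'E'
import numpy as np, cv2
from cell import robot
from scipy.spatial.transform import Rotation as R
def K(p):
    f=200/np.tan(np.radians(p["vertical_fov"])/2)
    return np.array([[f,0,p["cx"]],[0,f,p["cy"]],[0,0,1]])
def T_tool(s):
    T=np.eye(4);T[:3,:3]=R.from_euler('xyz',s["tcp_rot"]).as_matrix();T[:3,3]=s["tool_pos"];return T
def cam(n,s=None):
    p=robot.camera_params(n)
    if n=="wrist": wc=T_tool(s)@p["tool_from_camera"]
    else: wc=np.linalg.inv(p["view"])
    return p,wc
def ray(n,px,s=None):
    p,wc=cam(n,s)
    u=cv2.undistortPoints(np.array(px,float).reshape(-1,1,2),K(p),p["distortion"]).reshape(-1,2)
    d=np.c_[u[:,0],-u[:,1],-np.ones(len(u))]@wc[:3,:3].T
    return wc[:3,3],d
def onz(n,px,z,s=None):
    o,d=ray(n,px,s); return o+d*((z-o[2])/d[:,2])[:,None]
def proj(n,P,s=None):
    p,wc=cam(n,s); c=(np.c_[np.atleast_2d(P),np.ones(len(np.atleast_2d(P)))]@np.linalg.inv(wc).T)[:,:3]
    return cv2.projectPoints(c*[1,-1,-1],np.zeros(3),np.zeros(3),K(p),p["distortion"])[0].reshape(-1,2)
def tri(obs):
    A=np.zeros((3,3));b=np.zeros(3)
    for o,d in obs:
        d=d.reshape(3)/np.linalg.norm(d);M=np.eye(3)-np.outer(d,d);A+=M;b+=M@o
    X=np.linalg.solve(A,b)
    print("tri",X.round(4),"gap",[round(float(np.linalg.norm((np.eye(3)-np.outer(d.reshape(3),d.reshape(3))/(d@d.T).item())@(X-o))),4) for o,d in obs]);return X
def crop(n,img,x,y,w,h,k):
    c=img[y:y+h,x:x+w]; cv2.imwrite(n,cv2.resize(c,None,fx=k,fy=k,interpolation=cv2.INTER_CUBIC))
E
python3 - <<'E'
from h import *
t=cv2.imread("pics/top0.png");s=cv2.imread("pics/scene0.png")
a=cv2.resize(t[145:265,225:475],None,fx=3.2,fy=3.2,interpolation=cv2.INTER_CUBIC)
cv2.imwrite("pics/ct.png",a); crop("pics/cs.png",s,190,160,220,110,3.6)
print(onz("top",[[415,195],[374,191],[455,189],[427,156],[421,236]],.016),onz("scene",[[243,211],[276,225],[215,239],[208,206],[254,182]],.016))
tri([ray("top",[[256,216]]),ray("scene",[[386,180]])])
E
```

```text
[[ 0.61248193 -0.25243831  0.016     ]
 [ 0.62727114 -0.13208369  0.016     ]
 [ 0.62776828 -0.37243921  0.016     ]
 [ 0.73025721 -0.29545018  0.016     ]
 [ 0.49141175 -0.26333663  0.016     ]] [[ 0.61384058 -0.24914466  0.016     ]
 [ 0.63084057 -0.12797097  0.016     ]
 [ 0.73190897 -0.2913415   0.016     ]
 [ 0.62962237 -0.36666815  0.016     ]
 [ 0.49749294 -0.25987596  0.016     ]]
tri [0.5302 0.1739 0.2492] gap [0.0006, 0.0006]
```

View pics/ct.png

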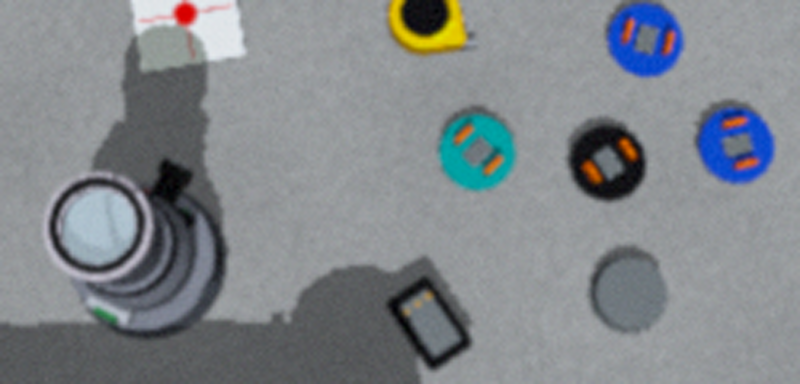

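View pics/cs.png

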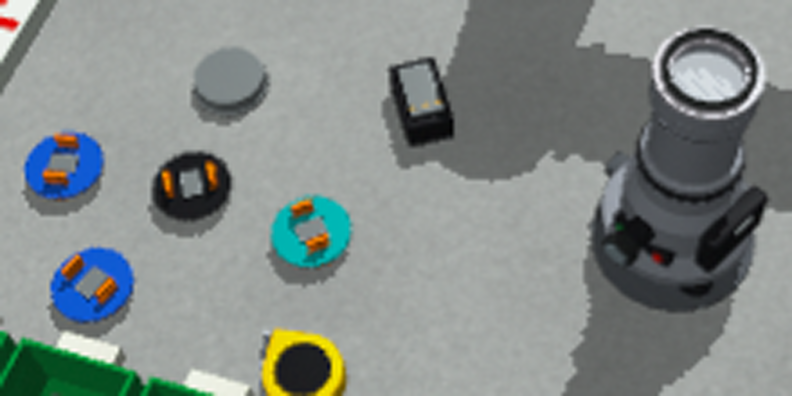

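The lens is at about (0.530, 0.174) with the face near z 0.25, and the cap is at about (0.613, -0.250). I'll look at both with the wrist camera at one orientation, lens first since it's on the way.

```bash
cat >> h.py <<'E'
def rel(xyz,yaw,s=None):
    s=s or robot.get_state();T=T_tool(s)
    G=np.eye(4);G[:3,:3]=R.from_euler('xyz',[np.pi,0,yaw]).as_matrix();G[:3,3]=xyz
    D=np.linalg.inv(T)@G
    print("shift mm",(D[:3,3]*1e3).round(1),"rotvec",R.from_matrix(D[:3,:3]).as_rotvec().round(3))
E
python3 - <<'E'
from h import *
rel([.53,.174,.38],-2.58)
rel([.172,.574,.38],-2.58)
# tab yaw from both views, orange pixels near black cap
for n,c,r in(("top",(415,195),14),("scene",(243,211),14)):
    im=cv2.imread(f"pics/{n}0.png");h=cv2.cvtColor(im,cv2.COLOR_BGR2HSV)
    m=cv2.inRange(h,(3,120,100),(22,255,255));k=np.zeros_like(m);cv2.circle(k,c,r,255,-1);m&=k
    N,l,st,ce=cv2.connectedComponentsWithStats(m)
    for i in range(1,N):
        if st[i,4]>3: print(n,st[i,4],ce[i].round(1),onz(n,[ce[i]],.030)[0].round(4))
E
```

```text
shift mm [ 457.9  281.3 -149. ] rotvec [ 1.000e-03 -2.000e-03  2.289e+00]
shift mm [   0.3    0.7 -149.5] rotvec [ 1.000e-03 -2.000e-03  2.289e+00]
top 21 [420.9 191. ] [ 0.6213 -0.2673  0.03  ]
top 25 [409.7 198.2] [ 0.601  -0.2336  0.03  ]
scene 15 [248.2 207.6] [ 0.6041 -0.2323  0.03  ]
scene 18 [236.1 210.2] [ 0.6245 -0.2657  0.03  ]
```

>>> {"op": "drive_tool", "data": {
  "moves": [
    [20,12,-16,0,0,0.12],
    [44,27,-34,0,0,0.24],
    [70,43,-52,0,0,0.36],
    [96,59,-70,0,0,0.48],
    [122,75,-88,0,0,0.6],
    [148,91,-106,0,0,0.72],
    [174,107,-124,0,0,0.84],
    [200,123,-138,0,0,0.96]
  ]
}}

```text
time: 0.82
tool_pos: [0.3291, 0.3983, 0.3708]
tcp_rot: [-3.141, 0.001, -1.257]
contact_force: [1.2, 0.4, 1.2]
gripper_width: 0.997
```

Run:
```python
from h import *
s=robot.get_state();print(s["time"],s["tool_pos"],s["tcp_rot"])
rel([.53,.174,.38],-2.595)
```

```text
0.8167 [0.32911385 0.39829588 0.37078309] [-3.14077095e+00  7.45049346e-04 -1.25651250e+00]
shift mm [ 275.4 -121.7   -9.3] rotvec [-0.000e+00  1.000e-03  1.338e+00]
```

>>> {"op": "drive_tool", "data": {
  "moves": [
    [25,-11,-2,0,0,0.12],
    [50,-22,-4,0,0,0.24],
    [75,-33,-6,0,0,0.36],
    [100,-44,-8,0,0,0.48],
    [125,-55,-9,0,0,0.6],
    [150,-66,-9,0,0,0.72],
    [175,-77,-9,0,0,0.84],
    [200,-88,-9,0,0,0.96]
  ]
}}

```text
time: 1.48
tool_pos: [0.4755, 0.2363, 0.3781]
tcp_rot: [3.141, -0.0, -2.217]
contact_force: [0.4, 0.2, -0.1]
gripper_width: 1.0
```

Run:
```python
from h import *
s=robot.get_state();print(s["time"],s["tool_pos"],s["tcp_rot"])
rel([.53,.174,.38],-2.595)
```

```text
1.4833 [0.47545472 0.23634508 0.3781406 ] [ 3.14145493e+00 -2.20563041e-04 -2.21659665e+00]
shift mm [ 17.  -81.1  -1.9] rotvec [ 0.    -0.     0.378]
```

>>> {"op": "drive_tool", "data": {
  "moves": [
    [4,-20,0,0,0,0.1],
    [8,-40,0,0,0,0.2],
    [13,-60,0,0,0,0.3],
    [17,-76,-1,0,0,0.36],
    [17,-81,-2,0,0,0.378],
    [17,-81,-2,0,0,0.378],
    [17,-81,-2,0,0,0.378]
  ]
}}

```text
time: 2.07
tool_pos: [0.5295, 0.1757, 0.38]
tcp_rot: [3.141, -0.001, -2.588]
contact_force: [0.7, -0.1, -0.2]
gripper_width: 0.999
```

Run:
```python
from h import *
s=robot.get_state();cv2.imwrite("pics/wl.png",robot.get_image("wrist"))
import pickle;pickle.dump(s,open("wl.pkl","wb"))
print(s["time"],s["tool_pos"],s["tcp_rot"])
```

```text
2.0667 [0.52954456 0.1756578  0.38000011] [ 3.14147624e+00 -5.14405010e-04 -2.58783688e+00]
```

View pics/wl.png

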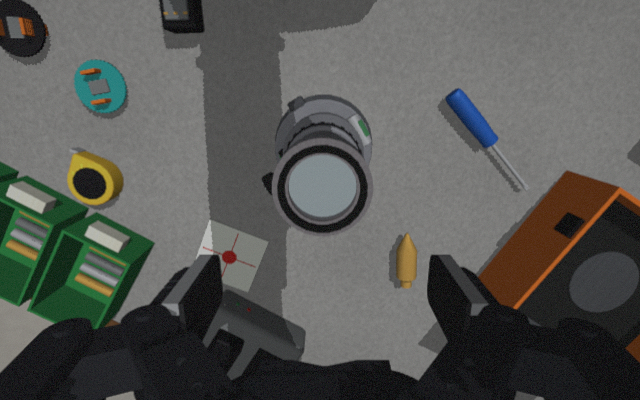

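The collar is centred near wrist pixel (322,187), with the black sealing ring clearly visible. I'll fit the ring edges for position and height.

Run:
```python
from h import *
import pickle;s=pickle.load(open("wl.pkl","rb"))
im=cv2.imread("pics/wl.png");g=cv2.GaussianBlur(cv2.cvtColor(im,cv2.COLOR_BGR2GRAY),(3,3),0).astype(float)
c0=np.array([321.5,186.])
def edges(c0):
    out=[];inn=[];rim=[]
    for a in np.radians(np.arange(0,360,3)):
        r=np.arange(25,62,.25);p=cv2.remap(g.astype(np.float32),(c0[0]+r*np.cos(a)).astype(np.float32)[None],(c0[1]+r*np.sin(a)).astype(np.float32)[None],cv2.INTER_LINEAR)[0]
        k=np.argmin(np.where((r>34)&(r<48),p,999)); 
        d=np.gradient(p)
        i=k-16+np.argmin(d[k-16:k+1]); o=k+np.argmax(d[k:k+20])
        inn.append((a,r[i],p[k]));out.append((a,r[o],p[k]))
    return inn,out
inn,out=edges(c0)
for nm,e in(("in",inn),("out",out)):
    P=np.array([[c0[0]+r*np.cos(a),c0[1]+r*np.sin(a)] for a,r,_ in e],np.float32)
    E=cv2.fitEllipse(P);print(nm,np.round(E[0],2),np.round(E[1],2),round(E[2],1))
    # circle on a plane for a range of z: choose z where diameter right
    for z in(.245,.25,.255,.26,.265,.27):
        X=onz("wrist",P,z,s)[:,:2];A=np.c_[2*X,np.ones(len(X))];q=np.linalg.lstsq(A,(X**2).sum(1),rcond=None)[0]
        rr=np.sqrt(q[2]+q[0]**2+q[1]**2);print(z,q[:2].round(4),"dia",(2e3*rr).round(2),"rms",1e3*np.std(np.linalg.norm(X-q[:2],axis=1)).round(5))
    v=im.copy() if nm=="in" else v
    for p in P: cv2.circle(v,tuple(int(x) for x in p.round()),0,(0,0,255) if nm=="in" else (0,255,0),-1)
crop("pics/wlz.png",v,250,110,150,140,4)
```

```text
in [322.13 188.3 ] [72.4 76.2] 100.7
0.245 [0.534  0.1755] dia 62.06 rms 0.5
0.25 [0.5328 0.1748] dia 60.94 rms 0.49
0.255 [0.5316 0.1741] dia 59.82 rms 0.48000000000000004
0.26 [0.5304 0.1734] dia 58.7 rms 0.47
0.265 [0.5293 0.1727] dia 57.58 rms 0.46
0.27 [0.5281 0.1721] dia 56.46 rms 0.45
out [322.05 188.27] [86.88 89.63] 95.9
0.245 [0.5343 0.1757] dia 73.78 rms 0.35
0.25 [0.5331 0.175 ] dia 72.45 rms 0.34
0.255 [0.532  0.1743] dia 71.12 rms 0.34
0.26 [0.5308 0.1736] dia 69.78 rms 0.33
0.265 [0.5296 0.1729] dia 68.45 rms 0.32
0.27 [0.5284 0.1722] dia 67.12 rms 0.32
```

View pics/wlz.png

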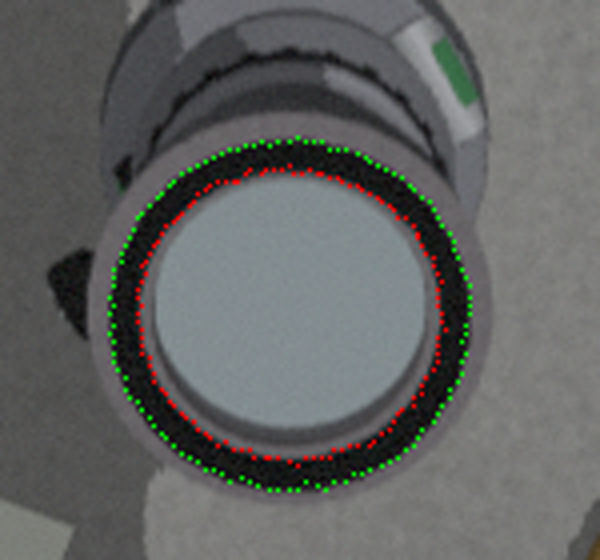

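Run:
```python
from h import *
rel([.6125,-.25,.14],-2.595)
tp=cv2.imread("pics/top0.png")
for f in(.3,.5): rel([.5295+.083*f,.1757-.4257*f,.38],-2.595)
```

```text
shift mm [ 153.5 -406.   240.1] rotvec [ 0.    -0.     0.008]
shift mm [ 4.61e+01 -1.22e+02  1.00e-01] rotvec [ 0.    -0.     0.008]
shift mm [ 7.680e+01 -2.031e+02  1.000e-01] rotvec [ 0.    -0.     0.008]
```

>>> {"op": "drive_tool", "data": {
  "moves": [
    [9,-24,0,0,0,0],
    [23,-61,0,0,0,0],
    [37,-98,0,0,0,0],
    [50,-132,12,0,0,0],
    [63,-166,32,0,0,0],
    [75,-198,54,0,0,0],
    [87,-230,76,0,0,0],
    [99,-262,98,0,0,0]
  ],
  "grip": 0.4
}}

```text
time: 2.78
tool_pos: [0.5828, -0.1001, 0.2816]
tcp_rot: [-3.141, 0.001, -2.586]
contact_force: [1.2, 1.4, -0.2]
gripper_width: 0.703
```

>>> {"op": "drive_tool", "data": {
  "moves": [
    [12,-32,22,0,0,0],
    [24,-64,46,0,0,0],
    [36,-94,72,0,0,0],
    [44,-118,98,0,0,0],
    [51,-136,122,0,0,0],
    [54,-144,139,0,0,0],
    [54,-144,142,0,0,0],
    [54,-144,142,0,0,0]
  ]
}}

```text
time: 3.45
tool_pos: [0.612, -0.2496, 0.1389]
tcp_rot: [3.14, -0.002, -2.588]
contact_force: [-0.8, 0.1, -0.3]
gripper_width: 0.703
```

Run:
```python
from h import *
s=robot.get_state();cv2.imwrite("pics/wc.png",robot.get_image("wrist"))
import pickle;pickle.dump(s,open("wc.pkl","wb"))
print(s["time"],s["tool_pos"],s["tcp_rot"],s["gripper_width"])
```

```text
3.45 [ 0.61199417 -0.24960652  0.13889467] [ 3.13967409e+00 -2.21970472e-03 -2.58797175e+00] 0.7025765671388012
```

View pics/wc.png

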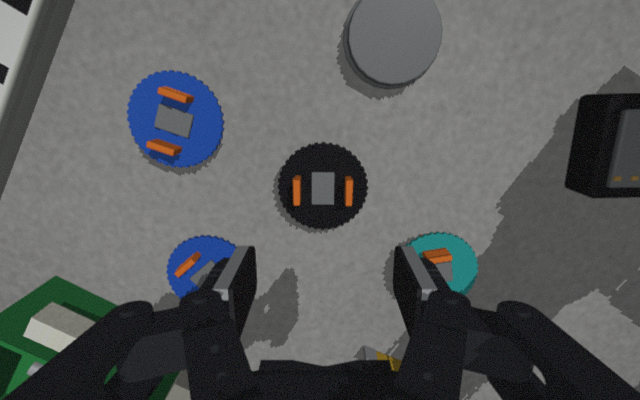

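The black cap is centred at wrist pixel (323,186), with its tabs at (297,191) and (349,191), well aligned with the jaws. Now I'll measure it exactly.

Run:
```python
from h import *
import pickle;s=pickle.load(open("wc.pkl","rb"))
im=cv2.imread("pics/wc.png");g=cv2.cvtColor(im,cv2.COLOR_BGR2GRAY);h=cv2.cvtColor(im,cv2.COLOR_BGR2HSV)
k=np.zeros_like(g);cv2.circle(k,(323,187),50,255,-1)
o=cv2.inRange(h,(3,120,90),(22,255,255))&k
c=[]
N,l,st,ce=cv2.connectedComponentsWithStats(o)
for i in range(1,N):
    if st[i,4]>40:
        b=cv2.minAreaRect(np.argwhere(l==i)[:,::-1].astype(np.float32));print(st[i],ce[i].round(1),b)
        c.append(ce[i])
T=onz("wrist",c,.031,s);print(T);d=T[1]-T[0];print("axis deg",np.degrees(np.arctan2(d[1],d[0])),"mid",T.mean(0), "toolY deg",np.degrees(s["tcp_rot"][2])-90)
# flange edge: radial darkness ->bright
c0=np.array([321.5,186.]);P=[]
gf=cv2.GaussianBlur(g,(5,5),0).astype(np.float32)
for a in np.radians(np.arange(0,360,3)):
    r=np.arange(36,54,.25);p=cv2.remap(gf,(c0[0]+r*np.cos(a)).astype(np.float32)[None],(c0[1]+r*np.sin(a)).astype(np.float32)[None],cv2.INTER_LINEAR)[0]
    i=np.argmax(p>45); P.append([c0[0]+r[i]*np.cos(a),c0[1]+r[i]*np.sin(a),r[i]])
P=np.array(P)
X=onz("wrist",P[:,:2],.016,s)[:,:2];m=np.ones(len(X),bool)
for _ in range(4):
    q=np.linalg.lstsq(np.c_[2*X[m],np.ones(m.sum())],(X[m]**2).sum(1),rcond=None)[0];r=np.linalg.norm(X-q[:2],axis=1);R0=np.median(r[m]);m=abs(r-R0)<.0012
print("cap",q[:2],R0*2,m.sum())
v=im.copy()
for p in P: cv2.circle(v,(int(round(p[0])),int(round(p[1]))),0,(0,0,255),-1)
v[o>0]=(0,255,0);crop("pics/wcz.png",v,260,120,130,130,4)
```

```text
[293 175   8  31 231] [296.5 190.2] ((296.5, 190.0), (30.0, 7.0), 90.0)
[345 176   8  31 228] [348.4 190.8] ((348.5, 191.0), (30.0, 7.0), 90.0)
[[ 0.62029928 -0.2692816   0.031     ]
 [ 0.60043683 -0.23627285  0.031     ]]
axis deg 121.0367052497686 mid [ 0.61036805 -0.25277722  0.031     ] toolY deg -238.27985874828528
cap [ 0.61183732 -0.25227041] 0.06853082748251871 119
```

View pics/wcz.png

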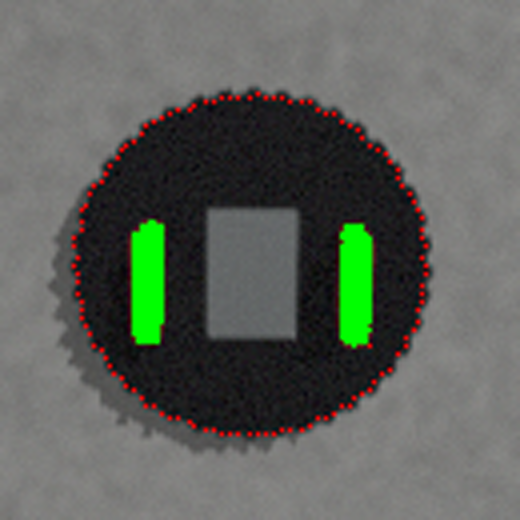

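Run:
```python
from h import *
rel([.6118,-.2523,.0155],-2.60)
```

```text
shift mm [  2.3  -1.8 125.5] rotvec [-0.    -0.     0.013]
```

>>> {"op": "drive_tool", "data": {
  "moves": [
    [1,-1,25,0,0,0.006],
    [2,-2,55,0,0,0.013],
    [2,-2,85,0,0,0.013],
    [2,-2,102,0,0,0.013],
    [2,-2,106,0,0,0.013],
    [2,-2,106,0,0,0.013],
    [2,-2,106,0,0,0.013]
  ]
}}

```text
time: 4.08
tool_pos: [0.6135, -0.2529, 0.0374]
tcp_rot: [-3.138, 0.002, -2.6]
contact_force: [0.7, -0.5, -0.5]
gripper_width: 0.7
```

Run:
```python
from h import *
s=robot.get_state();cv2.imwrite("pics/wd.png",robot.get_image("wrist"))
print(s["time"],s["tool_pos"],s["tcp_rot"],s["gripper_width"],s["contact_force"])
rel([.6118,-.2523,.0155],-2.60,s)
rel([.6118,-.2523,.0155],-2.60)
s=robot.get_state();print(s["tool_pos"],s["tcp_rot"])
```

```text
4.0833 [ 0.61350442 -0.25289905  0.03742481] [-3.13838608e+00  2.34425456e-03 -2.60027800e+00] 0.699654836822093 [ 0.71740633 -0.4827657  -0.51931353]
shift mm [ 1.2  1.5 21.9] rotvec [-0.003  0.002 -0.   ]
shift mm [ 1.3  1.7 22.2] rotvec [-0.004  0.003 -0.001]
[ 0.61369438 -0.25308881  0.03775641] [-3.13798408e+00  3.03293215e-03 -2.60054746e+00]
```

View pics/wd.png

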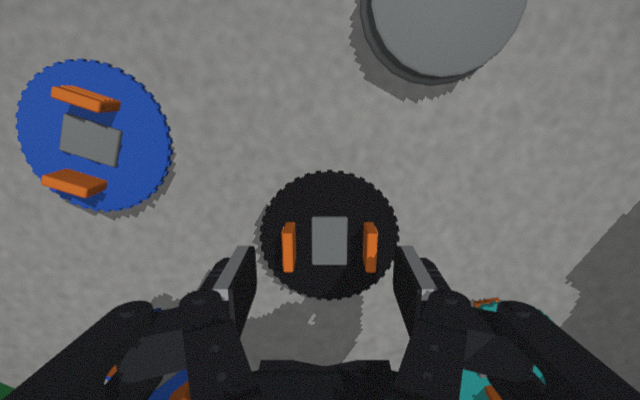

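>>> {"op": "drive_tool", "data": {
  "moves": [
    [1,1.5,12,0,0,0],
    [1,1.5,14,0,0,0],
    [1,1.5,14,0,0,0],
    [1,1.5,14,0,0,0],
    [1,1.5,14,0,0,0]
  ]
}}

```text
time: 4.55
tool_pos: [0.6104, -0.2526, 0.0206]
tcp_rot: [-3.141, 0.0, -2.602]
contact_force: [0.5, -0.6, 0.5]
gripper_width: 0.699
```

Run:
```python
from h import *
s=robot.get_state();cv2.imwrite("pics/we.png",robot.get_image("wrist"))
print(s["time"],s["tool_pos"],s["tcp_rot"],s["gripper_width"],s["contact_force"])
s=robot.get_state();print(s["tool_pos"],s["tcp_rot"])
rel([.6118,-.2523,.0155],-2.60)
```

```text
4.55 [ 0.61039906 -0.25258336  0.0206438 ] [-3.14115150e+00  6.16432393e-05 -2.60183199e+00] 0.6994716047594407 [ 0.5087987  -0.57710781  0.49763633]
[ 0.61046497 -0.25257236  0.0207023 ] [-3.14109085e+00  1.99899119e-04 -2.60183868e+00]
shift mm [-1.3 -0.4  5.2] rotvec [-0.001  0.    -0.002]
```

View pics/we.png

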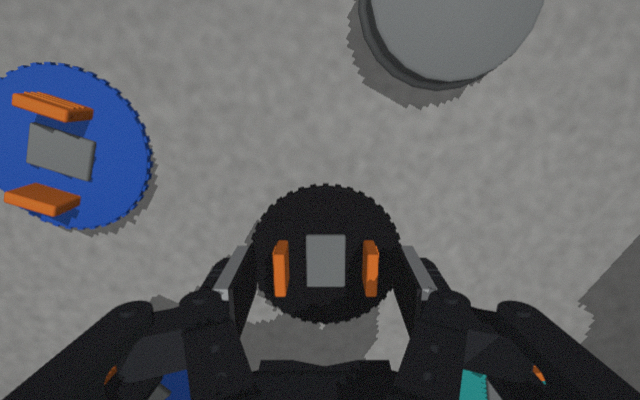

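>>> {"op": "drive_tool", "data": {
  "moves": [
    [-1,0,3,0,0,0],
    [-1,0,5,0,0,0],
    [-1,0,5,0,0,0],
    [-1,0,5,0,0,0]
  ]
}}

```text
time: 4.93
tool_pos: [0.611, -0.2519, 0.015]
tcp_rot: [3.141, -0.0, -2.602]
contact_force: [-0.5, -0.2, -0.1]
gripper_width: 0.701
```

>>> {"op": "drive_tool", "data": {
  "moves": [
    [0,0,0,0,0,0],
    [0,0,0,0,0,0],
    [0,0,0,0,0,0]
  ],
  "grip": -0.02,
  "squeeze": 35
}}

```text
time: 5.18
tool_pos: [0.6112, -0.252, 0.0156]
tcp_rot: [-3.141, 0.0, -2.602]
contact_force: [-0.9, 0.6, 1.6]
gripper_width: 0.491
```

Run:
```python
from h import *
s=robot.get_state();cv2.imwrite("pics/wf.png",robot.get_image("wrist"))
print(s["time"],s["tool_pos"],s["tcp_rot"],s["gripper_width"],s["contact_force"])
```

```text
5.1833 [ 0.61123932 -0.25200289  0.01559574] [-3.14121566e+00  1.44258338e-04 -2.60185874e+00] 0.49058614250837795 [-0.94393419  0.61781653  1.58525036]
```

View pics/wf.png

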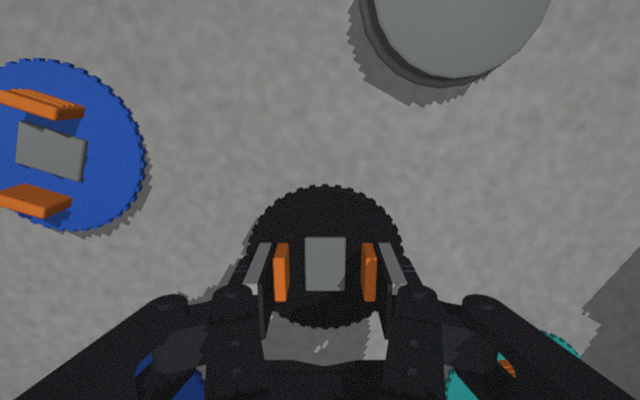

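>>> {"op": "drive_tool", "data": {
  "moves": [
    [0,0,0,0,0,0],
    [0,0,0,0,0,0],
    [0,0,0,0,0,0],
    [0,0,0,0,0,0]
  ],
  "grip": -1,
  "squeeze": 35
}}

```text
time: 5.57
tool_pos: [0.6118, -0.2523, 0.017]
tcp_rot: [-3.14, 0.001, -2.602]
contact_force: [-0.5, 0.5, 6.2]
gripper_width: 0.373
```

Run:
```python
from h import *
s=robot.get_state();cv2.imwrite("pics/wg.png",robot.get_image("wrist"))
print(s["time"],s["tool_pos"],s["tcp_rot"],s["gripper_width"],s["contact_force"],s["moment"])
```

```text
5.5667 [ 0.61184555 -0.25228786  0.01698017] [-3.13964461e+00  1.08761035e-03 -2.60155535e+00] 0.37272603721234604 [-0.52532407  0.51878238  6.24263235] [ 0.20801372  0.40987404 -0.00330166]
```

View pics/wg.png

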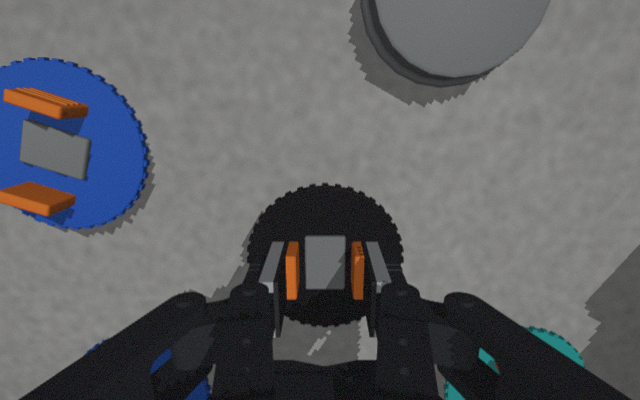

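>>> {"op": "drive_tool", "data": {
  "moves": [
    [0,0,-3,0,0,0],
    [0,0,-12,0,0,0],
    [0,0,-32,0,0,0],
    [0,0,-62,0,0,0],
    [0,0,-92,0,0,0],
    [0,0,-112,0,0,0],
    [0,0,-120,0,0,0],
    [0,0,-120,0,0,0]
  ]
}}

```text
time: 6.28
tool_pos: [0.6122, -0.2522, 0.1384]
tcp_rot: [-3.139, 0.003, -2.602]
contact_force: [0.2, -0.3, -0.7]
gripper_width: 0.373
```

Run:
```python
from h import *
s=robot.get_state();cv2.imwrite("pics/wh.png",robot.get_image("wrist"))
import pickle;pickle.dump(s,open("wh.pkl","wb"))
print(s["time"],s["tool_pos"],s["tcp_rot"],s["gripper_width"],s["contact_force"],s["moment"])
```

```text
6.2833 [ 0.61216908 -0.25215467  0.13835244] [-3.13855538  0.00326447 -2.60176536] 0.37295841846807265 [ 0.18173677 -0.25200743 -0.67811478] [-0.03339296  0.01445767 -0.01468967]
```

View pics/wh.png

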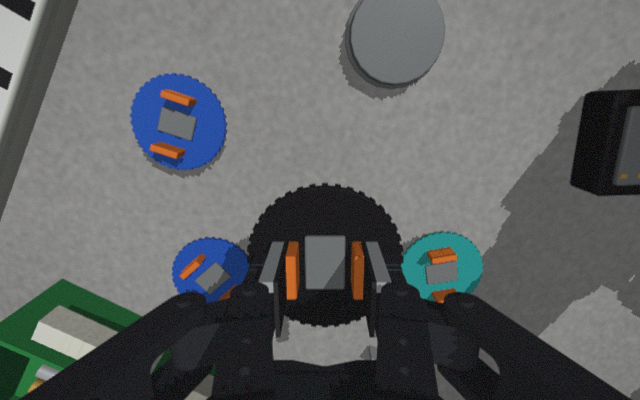

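The cap is held straight, tabs pinched (mid x≈325, flange circle centre about (325,252)). I'll measure its centre in the tool frame.

```bash
cat > heldcap.py <<'E'
from h import *
import sys
im=cv2.imread(sys.argv[1]);g=cv2.GaussianBlur(cv2.cvtColor(im,cv2.COLOR_BGR2GRAY),(5,5),0).astype(np.float32)
c0=np.array([325.,254.]);P=[]
for a in np.radians(np.r_[np.arange(187,354,2)]):
    r=np.arange(60,90,.25);p=cv2.remap(g,(c0[0]+r*np.cos(a)).astype(np.float32)[None],(c0[1]+r*np.sin(a)).astype(np.float32)[None],cv2.INTER_LINEAR)[0]
    i=np.argmax(p>48)
    if i: P.append(c0+r[i]*np.array([np.cos(a),np.sin(a)]))
P=np.array(P)
s0={"tcp_rot":np.zeros(3),"tool_pos":np.zeros(3)}
from scipy.optimize import least_squares
for z in(-.002,.0,.002):
    X=onz("wrist",P,z,s0)[:,:2]
    q=least_squares(lambda q:np.linalg.norm(X-q[:2],axis=1)-q[2],[0,0,.035],loss='soft_l1',f_scale=.0004).x
    f=least_squares(lambda q:np.linalg.norm(X-q[:2],axis=1)-.035,[0,0],loss='soft_l1',f_scale=.0004).x
    print(z,"free",(1e3*q).round(2),"fixed",(f*1e3).round(2))
h=cv2.cvtColor(im,cv2.COLOR_BGR2HSV);m=cv2.inRange(h,(3,120,60),(22,255,255));m[:, :270]=0;m[:,380:]=0;m[:235]=0;m[305:]=0
N,l,st,ce=cv2.connectedComponentsWithStats(m)
for i in range(1,N):
    if st[i,4]>40: print(st[i],(1e3*onz("wrist",[ce[i]],-.012,s0)[0]).round(2))
E
python3 heldcap.py pics/wh.png
python3 - <<'E'
from h import *
for n in("wl","wc"):
    import pickle;s=pickle.load(open(n+".pkl","rb"));print(n,s["tool_pos"],s["tcp_rot"])
E
```

```text
-0.002 free [ 2.   -0.67 33.5 ] fixed [ 0.17 -0.67]
0.0 free [ 1.   -0.67 33.98] fixed [-0.26 -0.66]
0.002 free [-0.   -0.67 34.46] fixed [-0.68 -0.66]
[285 241  15  59 767] [  1.86 -14.19 -12.  ]
[351 241  14  59 716] [  1.87  12.76 -12.  ]
wl [0.52954456 0.1756578  0.38000011] [ 3.14147624e+00 -5.14405010e-04 -2.58783688e+00]
wc [ 0.61199417 -0.24960652  0.13889467] [ 3.13967409e+00 -2.21970472e-03 -2.58797175e+00]
```

Run:
```python
from h import *
rel([.582,.205,.315],-2.60)
```

```text
shift mm [-209.7  406.8 -179.1] rotvec [-0.     0.001 -0.002]
```

>>> {"op": "drive_tool", "data": {
  "moves": [
    [-5,10,-12,0,0,0],
    [-15,29,-33,0,0,0],
    [-29,57,-57,0,0,0],
    [-45,87,-82,0,0,0],
    [-61,118,-107,0,0,0],
    [-77,149,-132,0,0,0],
    [-93,180,-156,0,0,0],
    [-109,211,-173,0,0,0]
  ]
}}

```text
time: 7.0
tool_pos: [0.5955, -0.0139, 0.3087]
tcp_rot: [3.142, -0.001, -2.602]
contact_force: [1.0, 0.3, 0.7]
gripper_width: 0.369
```

>>> {"op": "drive_tool", "data": {
  "moves": [
    [-17,33,-4,0,0,0],
    [-34,66,-6,0,0,0],
    [-51,99,-6,0,0,0],
    [-68,132,-6,0,0,0],
    [-83,161,-6,0,0,0],
    [-94,183,-6,0,0,0],
    [-100,194,-6,0,0,0],
    [-101,196,-6,0,0,0]
  ]
}}

```text
time: 7.67
tool_pos: [0.5813, 0.207, 0.3117]
tcp_rot: [3.141, -0.004, -2.599]
contact_force: [0.7, -0.0, -1.6]
gripper_width: 0.37
```

>>> {"op": "drive_tool", "data": {
  "moves": [
    [0,0,0,0,0,0],
    [0,0,0,0,0,0],
    [0,0,0,0,0,0],
    [0,0,0,0,0,0],
    [0,0,0,0,0,0]
  ]
}}

```text
time: 8.08
tool_pos: [0.5823, 0.2035, 0.3142]
tcp_rot: [-3.142, 0.0, -2.603]
contact_force: [0.1, 0.5, -0.9]
gripper_width: 0.371
```

Run:
```python
from h import *
s=robot.get_state();cv2.imwrite("pics/wi.png",robot.get_image("wrist"))
import pickle;pickle.dump(s,open("wi.pkl","wb"))
print(s["time"],s["tool_pos"],s["tcp_rot"],s["gripper_width"],s["contact_force"],s["moment"])
s=robot.get_state();print(s["time"],s["tool_pos"],s["tcp_rot"])
```

```text
8.0833 [0.58228821 0.20353049 0.31415807] [-3.14151414e+00  2.39319874e-04 -2.60304666e+00] 0.37083808885713615 [ 0.13501649  0.46522641 -0.88351148] [-0.01102485 -0.00535565  0.01518898]
8.1333 [0.58229083 0.20367287 0.31413781] [-3.14153271e+00  2.56475863e-04 -2.60288325e+00]
```

View pics/wi.png

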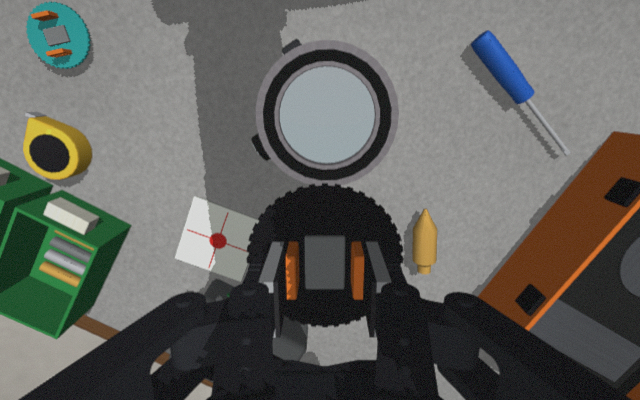

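Settled. The lens ring is fully visible, centred near (327,115), with the held cap at (325,254). I'll fit the ring in the tool frame and cross-check it from the scene and top cameras.

```bash
python3 heldcap.py pics/wi.png
cat > ring.py <<'E'
from h import *
import pickle
s=pickle.load(open("wi.pkl","rb"))
im=cv2.imread("pics/wi.png");g=cv2.GaussianBlur(cv2.cvtColor(im,cv2.COLOR_BGR2GRAY),(3,3),0).astype(np.float32)
c0=np.array([327.,115.]);I=[];O=[]
for a in np.radians(np.r_[np.arange(-230,50,3)]):
    r=np.arange(38,80,.25);p=cv2.remap(g,(c0[0]+r*np.cos(a)).astype(np.float32)[None],(c0[1]+r*np.sin(a)).astype(np.float32)[None],cv2.INTER_LINEAR)[0]
    k=np.argmin(np.where((r>48)&(r<66),cv2.blur(p[None],(9,1))[0],999)); d=np.gradient(p)
    u=np.array([np.cos(a),np.sin(a)])
    i=k-24+np.argmin(d[k-24:k+1]);o=k+np.argmax(d[k:k+28]);I.append(c0+r[i]*u);O.append(c0+r[o]*u)
for nm,P in(("in59",I),("out70",O)):
    P=np.array(P)
    for z in(.25,.255,.26,.265):
        X=onz("wrist",P,z,s)[:,:2]
        from scipy.optimize import least_squares
        q=least_squares(lambda q:np.linalg.norm(X-q[:2],axis=1)-q[2],[*X.mean(0),.035],loss='soft_l1',f_scale=.0004).x
        t=np.linalg.inv(T_tool(s))@np.r_[q[:2],z,1]
        print(nm,z,q[:2].round(4),"dia",(2e3*q[2]).round(2),"tool mm",(t[:3]*1e3).round(2))
v=im.copy()
for p in I: cv2.circle(v,tuple(int(x) for x in p.round()),0,(0,0,255),-1)
for p in O: cv2.circle(v,tuple(int(x) for x in p.round()),0,(0,255,0),-1)
crop("pics/wiz.png",v,240,30,170,150,4)
E
python3 ring.py
python3 - <<'E'
from h import *
# scene/top: dark ring centre by ellipse of the black mask
for n,(x,y) in(("top",(256,216)),("scene",(386,180))):
    im=cv2.imread(f"pics/{n}0.png");crop(f"pics/r_{n}.png",im,x-25,y-25,50,50,10)
E
```

```text
-0.002 free [ 2.32 -0.76 33.35] fixed [ 0.32 -0.87]
0.0 free [ 1.32 -0.76 33.83] fixed [-0.12 -0.83]
0.002 free [ 0.33 -0.76 34.31] fixed [-0.54 -0.79]
[285 241  14  59 737] [  1.66 -14.27 -12.  ]
[351 241  14  59 719] [  1.74  12.74 -12.  ]
in59 0.25 [0.5315 0.1739] dia 61.63 tool mm [58.76  0.62 64.14]
in59 0.255 [0.5313 0.1737] dia 60.14 tool mm [59.08  0.59 59.14]
in59 0.26 [0.531  0.1735] dia 58.65 tool mm [59.4   0.55 54.14]
in59 0.265 [0.5308 0.1733] dia 57.16 tool mm [59.72  0.52 49.14]
out70 0.25 [0.5318 0.1741] dia 73.28 tool mm [58.47  0.64 64.14]
out70 0.255 [0.5315 0.1739] dia 71.5 tool mm [58.8   0.6  59.14]
out70 0.26 [0.5313 0.1737] dia 69.72 tool mm [59.13  0.57 54.14]
out70 0.265 [0.531  0.1735] dia 67.94 tool mm [59.45  0.53 49.14]
```

View pics/wiz.png

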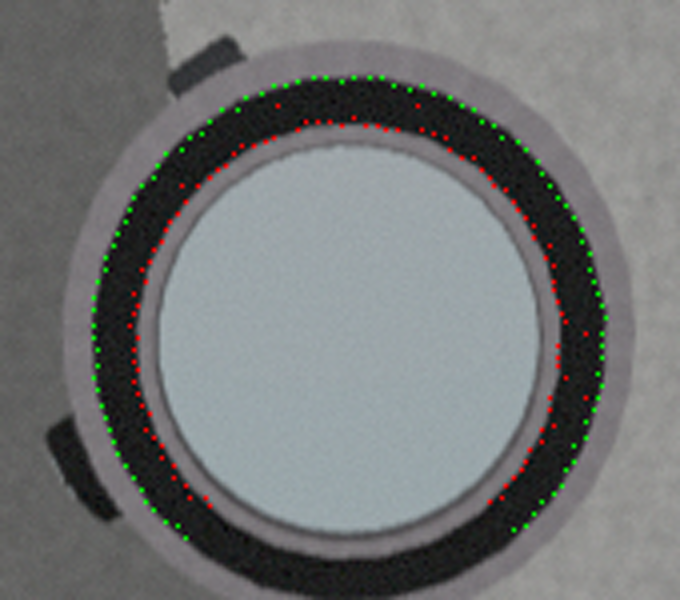

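View pics/r_scene.png

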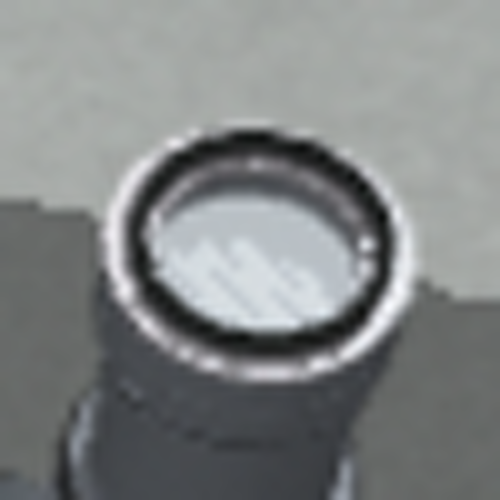

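View pics/r_top.png

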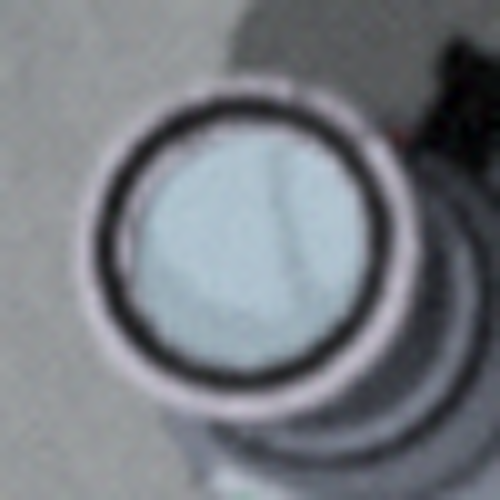

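Run:
```python
from h import *
tri([ray("top",[[255.1,214.8]]),ray("scene",[[386.2,178.7]])])
s0={"tcp_rot":np.zeros(3),"tool_pos":np.zeros(3)}
for z in(-.0135,-.0155): print(z,1e3*onz("wrist",[[291,300],[358,300]],z,s0))
im=cv2.imread("pics/wi.png");crop("pics/wiz2.png",im,240,180,170,150,4)
```

```text
tri [0.532  0.1741 0.2577] gap [0.0002, 0.0002]
-0.0135 [[-11.31027274 -14.77506345 -13.5       ]
 [-11.34156804  13.36245054 -13.5       ]]
-0.0155 [[-10.01475493 -14.55802612 -15.5       ]
 [-10.04556331  13.14170762 -15.5       ]]
```

View pics/wiz2.png

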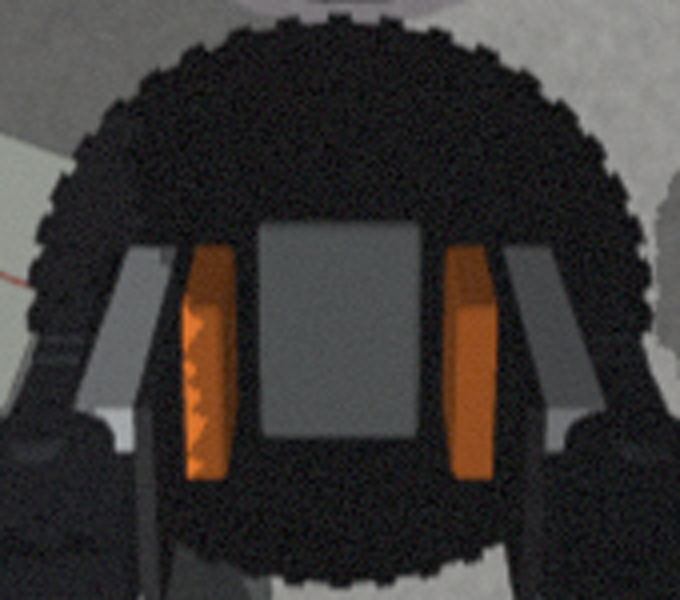

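>>> {"op": "drive_tool", "data": {
  "moves": [
    [10,0.3,0,0,0,0],
    [28,0.7,0,0,0,0],
    [46,1,0,0,0,0],
    [56,1.3,4,0,0,0],
    [59,1.4,14,0,0,0],
    [59,1.4,25,0,0,0],
    [59,1.4,30,0,0,0],
    [59,1.4,30,0,0,0]
  ]
}}

```text
time: 8.8
tool_pos: [0.5305, 0.1752, 0.2818]
tcp_rot: [3.141, -0.003, -2.602]
contact_force: [0.4, 0.6, -0.0]
gripper_width: 0.372
```

>>> {"op": "drive_tool", "data": {
  "moves": [
    [0,0,0,0,0,0],
    [0,0,0,0,0,0],
    [0,0,0,0,0,0],
    [0,0,0,0,0,0],
    [0,0,0,0,0,0]
  ]
}}

```text
time: 9.22
tool_pos: [0.531, 0.1755, 0.2842]
tcp_rot: [-3.141, 0.0, -2.602]
contact_force: [-0.4, -0.6, -0.7]
gripper_width: 0.37
```

Run:
```python
from h import *
s=robot.get_state()
for n in("wrist","scene"): cv2.imwrite(f"pics/j_{n}.png",robot.get_image(n))
im=cv2.imread("pics/j_scene.png");crop("pics/j_sc.png",im,335,110,100,100,6)
print(s["time"],s["tool_pos"],s["tcp_rot"],s["gripper_width"],s["contact_force"],s["moment"])
s=robot.get_state();print(s["time"],s["tool_pos"],s["tcp_rot"],s["contact_force"])
T=T_tool(s);print("lens in tool",1e3*(np.linalg.inv(T)@[.5313,.1738,.2585,1])[:3])
```

```text
9.2167 [0.53098951 0.17546139 0.28419679] [-3.14147880e+00  3.41032861e-04 -2.60175417e+00] 0.36956902338393915 [-0.41711001 -0.57580837 -0.70181673] [-0.00152483 -0.01330239  0.02014678]
9.3167 [0.53089985 0.17538445 0.28404078] [-3.14148182e+00  8.04644313e-05 -2.60175858e+00] [ 0.43653426  0.2873338  -0.38057789]
lens in tool [ 0.47320857 -1.56197439 25.54091549]
```

View pics/j_wrist.png

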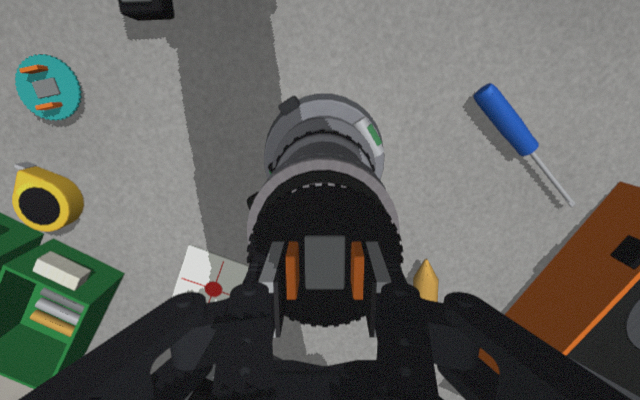

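View pics/j_sc.png

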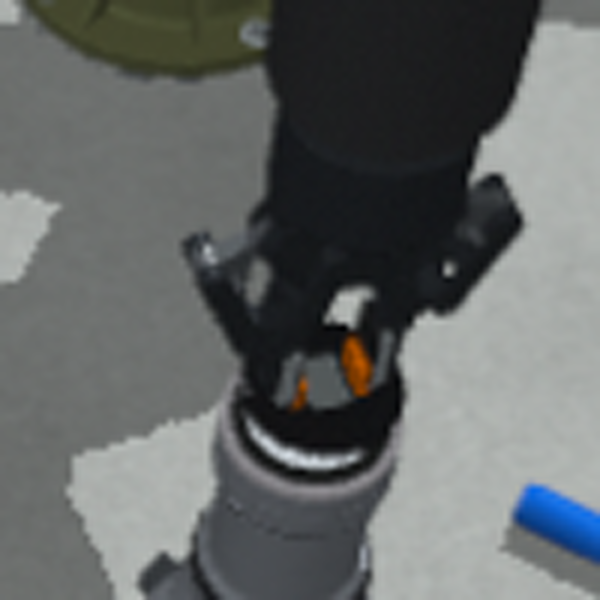

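Run:
```python
from h import *
im=cv2.imread("pics/j_wrist.png");crop("pics/jz.png",im,230,130,190,140,4)
s0={"tcp_rot":np.zeros(3),"tool_pos":np.zeros(3)}
def P(X): return proj("wrist",np.array(X)/1e3,s0).round(1)
a=np.radians(np.arange(-90,91,30))
# predicted for lens centred on cap-camera-position (0.3,-0.75)
c=np.array([.3,-.8])
tz=284.1
for nm,r,z in(("cap",35,0),("ring",35,tz-258.5),("collar",40,tz-253.5)):
    print(nm,P(np.c_[c[0]+r*np.cos(a),c[1]+r*np.sin(a),np.full(len(a),z)]).tolist())
```

```text
cap [[246.0, 260.2], [254.3, 223.6], [282.9, 195.2], [324.2, 184.4], [365.5, 195.1], [394.1, 223.4], [402.4, 260.1]]
ring [[256.6, 237.6], [264.0, 205.4], [288.7, 180.7], [324.2, 171.3], [359.6, 180.6], [384.3, 205.3], [391.8, 237.5]]
collar [[249.0, 233.9], [257.0, 197.8], [284.5, 169.9], [324.2, 159.4], [363.9, 169.9], [391.4, 197.7], [399.4, 233.7]]
```

View pics/jz.png

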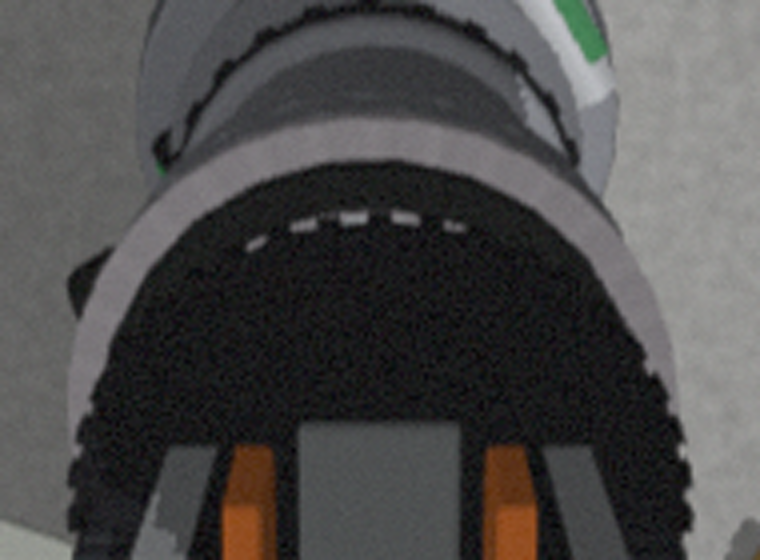

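>>> {"op": "drive_tool", "data": {
  "moves": [
    [0.3,-0.8,3,0,0,0],
    [0.3,-0.8,7,0,0,0],
    [0.3,-0.8,10,0,0,0],
    [0.3,-0.8,12,0,0,0],
    [0.3,-0.8,12,0,0,0],
    [0.3,-0.8,12,0,0,0],
    [0.3,-0.8,12,0,0,0]
  ]
}}

```text
time: 9.9
tool_pos: [0.531, 0.1744, 0.2721]
tcp_rot: [-3.141, 0.0, -2.602]
contact_force: [-0.3, 0.3, -0.5]
gripper_width: 0.373
```

```bash
cat > st.py <<'E'
from h import *
s=robot.get_state()
print(s["time"],s["tool_pos"].round(4),s["tcp_rot"].round(4),s["gripper_width"],s["contact_force"].round(2),s["moment"].round(3))
print("lens in tool",(1e3*(np.linalg.inv(T_tool(s))@[.5313,.1738,.2585,1])[:3]).round(2))
E
python3 st.py
```

```text
9.9 [0.531  0.1744 0.2721] [-3.1414e+00  1.0000e-04 -2.6018e+00] 0.3727291082565983 [-0.34  0.25 -0.46] [0.005 0.007 0.053]
lens in tool [ 0.09 -0.7  13.58]
```

>>> {"op": "drive_tool", "data": {
  "moves": [
    [0,0,1,0,0,0],
    [0,0,2,0,0,0],
    [0,0,3,0,0,0],
    [0,0,4,0,0,0],
    [0,0,4,0,0,0],
    [0,0,4,0,0,0]
  ]
}}

```text
time: 10.4
tool_pos: [0.531, 0.1745, 0.2678]
tcp_rot: [-3.141, -0.0, -2.602]
contact_force: [0.1, 0.8, -0.5]
gripper_width: 0.368
```

```bash
python3 st.py
```

```text
10.4 [0.531  0.1745 0.2678] [-3.1415e+00 -3.0000e-04 -2.6018e+00] 0.3683021523548795 [ 0.06  0.79 -0.48] [0.028 0.008 0.021]
lens in tool [ 0.04 -0.75  9.33]
```

>>> {"op": "drive_tool", "data": {
  "moves": [
    [0,0,1,0,0,0],
    [0,0,2,0,0,0],
    [0,0,3,0,0,0],
    [0,0,3,0,0,0],
    [0,0,3,0,0,0],
    [0,0,3,0,0,0]
  ]
}}

```text
time: 10.9
tool_pos: [0.531, 0.1745, 0.2653]
tcp_rot: [-3.141, 0.001, -2.602]
contact_force: [-0.6, -0.9, 1.6]
gripper_width: 0.369
```

```bash
python3 st.py
```

```text
10.9 [0.531  0.1745 0.2653] [-3.1414e+00  5.0000e-04 -2.6018e+00] 0.36940951522583954 [-0.64 -0.88  1.6 ] [ 0.011  0.18  -0.017]
lens in tool [ 0.14 -0.72  6.81]
```

>>> {"op": "drive_tool", "data": {
  "moves": [
    [0,0,0.7,0,0,0],
    [0,0,1.4,0,0,0],
    [0,0,2,0,0,0],
    [0,0,2,0,0,0],
    [0,0,2,0,0,0]
  ]
}}

```text
time: 11.32
tool_pos: [0.5311, 0.1745, 0.2638]
tcp_rot: [-3.141, 0.001, -2.602]
contact_force: [-1.5, 1.7, 5.1]
gripper_width: 0.367
```

```bash
python3 st.py
```

```text
11.3167 [0.5311 0.1745 0.2638] [-3.1412e+00  1.2000e-03 -2.6018e+00] 0.3673332655519388 [-1.5   1.74  5.15] [ 0.181  0.524 -0.046]
lens in tool [ 0.19 -0.66  5.29]
```

>>> {"op": "drive_tool", "data": {
  "moves": [
    [0,0,0.7,0,0,0],
    [0,0,1.4,0,0,0],
    [0,0,2,0,0,0],
    [0,0,2.3,0,0,0],
    [0,0,2.3,0,0,0],
    [0,0,2.3,0,0,0]
  ]
}}

```text
time: 11.82
tool_pos: [0.5312, 0.1745, 0.2625]
tcp_rot: [-3.141, 0.002, -2.602]
contact_force: [-3.3, 0.9, 7.9]
gripper_width: 0.371
```

```bash
python3 st.py
```

```text
11.8167 [0.5312 0.1745 0.2625] [-3.1410e+00  2.5000e-03 -2.6016e+00] 0.3710306730454946 [-3.31  0.85  7.91] [ 0.241  1.041 -0.051]
lens in tool [ 0.25 -0.65  3.98]
```

>>> {"op": "drive_tool", "data": {
  "moves": [
    [0.2,0.1,0.5,0,0,0],
    [0.4,0.2,1,0,0,0],
    [0.4,0.2,1.4,0,0,0],
    [0.4,0.2,1.4,0,0,0],
    [0.4,0.2,1.4,0,0,0]
  ]
}}

```text
time: 12.23
tool_pos: [0.5311, 0.1745, 0.2618]
tcp_rot: [-3.141, 0.004, -2.602]
contact_force: [-2.7, 1.6, 10.0]
gripper_width: 0.37
```

```bash
python3 - <<'E'
exec(open("st.py").read())
for n in("wrist","scene"): cv2.imwrite(f"pics/k_{n}.png",robot.get_image(n))
im=cv2.imread("pics/k_wrist.png");crop("pics/kz.png",im,230,130,190,140,4)
E
python3 st.py
```

```text
12.2333 [0.5311 0.1745 0.2618] [-3.1407  0.0041 -2.6017] 0.3695112266029597 [-2.66  1.64  9.95] [ 0.279  0.719 -0.025]
lens in tool [ 0.21 -0.64  3.31]
12.3333 [0.5311 0.1745 0.2618] [-3.1406  0.004  -2.6017] 0.36751574266909676 [-1.76  1.51 10.45] [0.267 0.701 0.026]
lens in tool [ 0.21 -0.67  3.27]
```

View pics/kz.png

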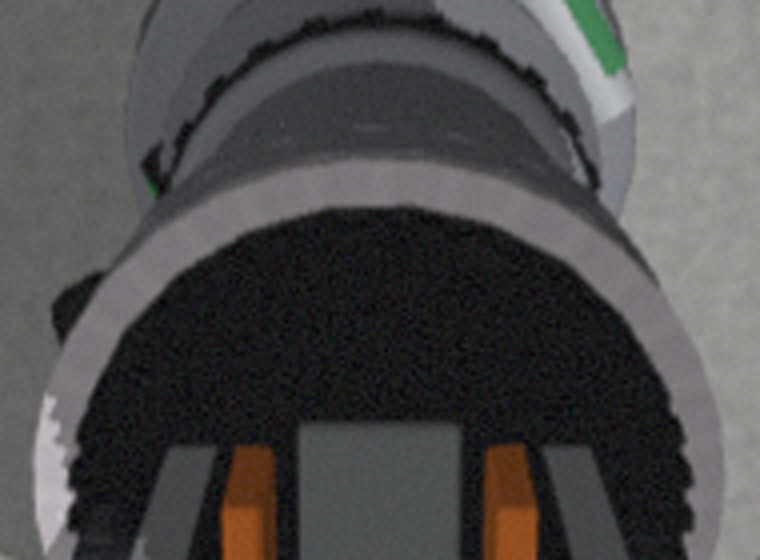

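Press is at about 10.5 N, the ring about 4.3 mm down, cap concentric. Before letting the tabs out I'll check how far the fingertips stand above the flange.

Run:
```python
from h import *
im=cv2.imread("pics/wh.png")
c=cv2.resize(im[225:320,255:395],None,fx=5.5,fy=5.5,interpolation=cv2.INTER_CUBIC);c=np.clip(c.astype(float)*2.2,0,255).astype(np.uint8);cv2.imwrite("pics/tipz.png",c)
s0={"tcp_rot":np.zeros(3),"tool_pos":np.zeros(3)}
for X in([10,-17,.5],[10.5,-17,.5],[11,-17,.5],[11,-17,-1],[11,-17,-2],[11,-17,-3],[11,-17,-4],[11,-22,-2]): print(X,proj("wrist",np.array([X])/1e3,s0).round(1))
```

```text
[10, -17, 0.5] [[287.5 239.7]]
[10.5, -17, 0.5] [[287.5 238.7]]
[11, -17, 0.5] [[287.5 237.6]]
[11, -17, -1] [[287.1 239. ]]
[11, -17, -2] [[286.9 239.9]]
[11, -17, -3] [[286.6 240.8]]
[11, -17, -4] [[286.4 241.8]]
[11, -22, -2] [[275.3 239.9]]
```

View pics/tipz.png

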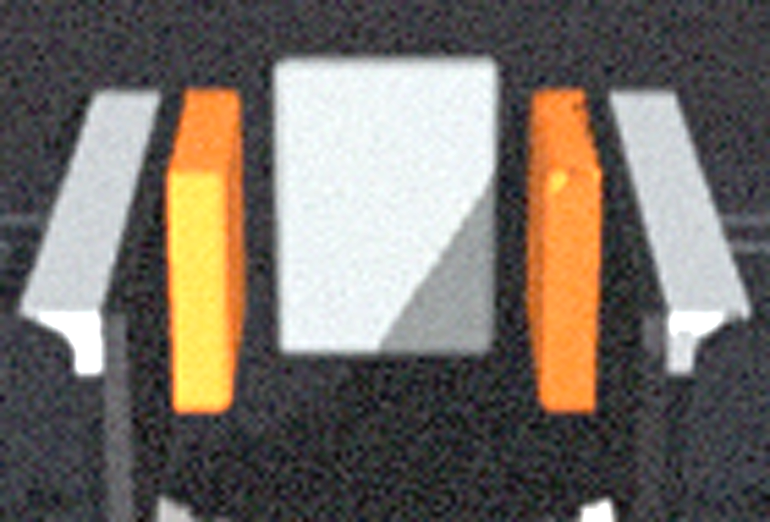

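>>> {"op": "drive_tool", "data": {
  "moves": [
    [0,0,0.3,0,0,0],
    [0,0,0.3,0,0,0],
    [0,0,0.3,0,0,0]
  ],
  "grip": -0.235
}}

```text
time: 12.58
tool_pos: [0.5312, 0.1745, 0.2615]
tcp_rot: [-3.141, 0.004, -2.602]
contact_force: [-1.0, 1.1, 9.5]
gripper_width: 0.385
```

```bash
python3 st.py
```

```text
12.5833 [0.5312 0.1745 0.2615] [-3.1407  0.0041 -2.6017] 0.3849289831673476 [-1.02  1.08  9.49] [ 0.294  0.67  -0.006]
lens in tool [ 0.22 -0.63  3.01]
```

>>> {"op": "drive_tool", "data": {
  "moves": [
    [0,0,0.5,0,0,0],
    [0,0,0.5,0,0,0],
    [0,0,0.5,0,0,0]
  ],
  "grip": -0.205
}}

```text
time: 12.83
tool_pos: [0.5312, 0.1744, 0.2611]
tcp_rot: [-3.14, 0.004, -2.602]
contact_force: [-1.5, 0.8, 10.9]
gripper_width: 0.397
```

```bash
python3 st.py
```

```text
12.8333 [0.5312 0.1744 0.2611] [-3.1405  0.0041 -2.6018] 0.39740844613207715 [-1.54  0.79 10.88] [ 0.182  0.686 -0.023]
lens in tool [ 0.22 -0.55  2.56]
```

>>> {"op": "drive_tool", "data": {
  "moves": [
    [0,0,0.2,0,0,0],
    [0,0,0.2,0,0,0],
    [0,0,0.2,0,0,0]
  ],
  "grip": -0.17
}}

```text
time: 13.08
tool_pos: [0.5313, 0.1742, 0.2609]
tcp_rot: [-3.14, 0.004, -2.602]
contact_force: [-1.1, 0.0, 10.7]
gripper_width: 0.415
```

```bash
python3 st.py
```

```text
13.0833 [0.5313 0.1742 0.2609] [-3.1402  0.0042 -2.6019] 0.41537083613981307 [-1.090e+00  1.000e-02  1.075e+01] [ 0.022  0.531 -0.023]
lens in tool [ 0.22 -0.37  2.41]
```

>>> {"op": "drive_tool", "data": {
  "moves": [
    [0,0,0,0,0,0],
    [0,0,0,0,0,0],
    [0,0,0,0,0,0]
  ],
  "grip": -0.12
}}

```text
time: 13.33
tool_pos: [0.5313, 0.1743, 0.2606]
tcp_rot: [-3.14, 0.004, -2.602]
contact_force: [-0.4, 0.6, 9.3]
gripper_width: 0.44
```

Run:
```python
exec(open("st.py").read())
im=robot.get_image("wrist");cv2.imwrite("pics/l_wrist.png",im)
c=cv2.resize(im[150:320,230:420],None,fx=4,fy=3.5,interpolation=cv2.INTER_CUBIC);cv2.imwrite("pics/lz.png",c)
```

```text
13.3333 [0.5313 0.1743 0.2606] [-3.1404  0.0039 -2.602 ] 0.43980977342682226 [-0.45  0.57  9.25] [0.113 0.27  0.026]
lens in tool [ 0.26 -0.45  2.06]
```

View pics/lz.png

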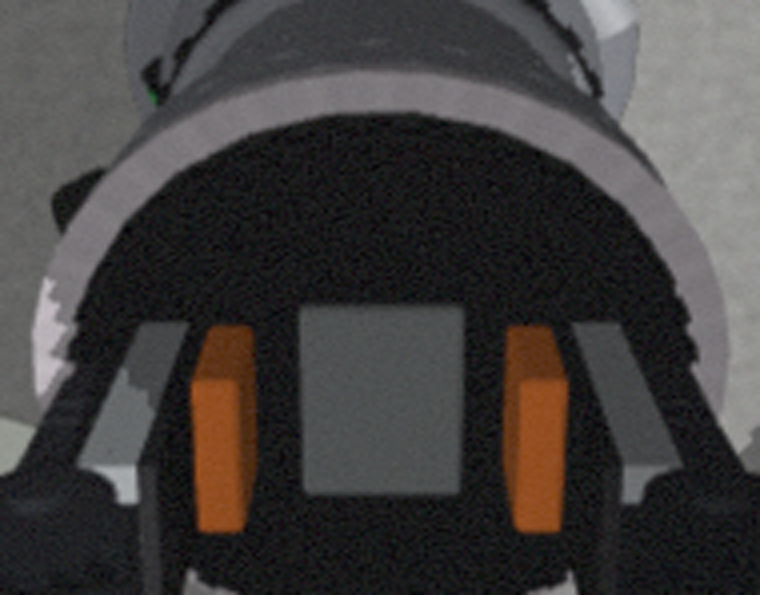

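>>> {"op": "drive_tool", "data": {
  "moves": [
    [0,0,-1.5,0,0,0],
    [0,0,-3,0,0,0],
    [0,0,-4,0,0,0],
    [0,0,-4,0,0,0]
  ],
  "grip": 0.3
}}

```text
time: 13.72
tool_pos: [0.5304, 0.1744, 0.2617]
tcp_rot: [3.142, -0.001, -2.602]
contact_force: [0.7, -0.3, -0.5]
gripper_width: 0.648
```

Run:
```python
exec(open("st.py").read())
im=robot.get_image("wrist");cv2.imwrite("pics/m_wrist.png",im)
c=cv2.resize(im[150:320,230:420],None,fx=4,fy=3.5,interpolation=cv2.INTER_CUBIC);cv2.imwrite("pics/mz.png",c)
```

```text
13.7167 [0.5304 0.1744 0.2617] [ 3.1416e+00 -1.0000e-03 -2.6018e+00] 0.6476333300966122 [ 0.65 -0.34 -0.47] [ 0.011  0.036 -0.013]
lens in tool [-0.41 -0.99  3.22]
```

View pics/mz.png

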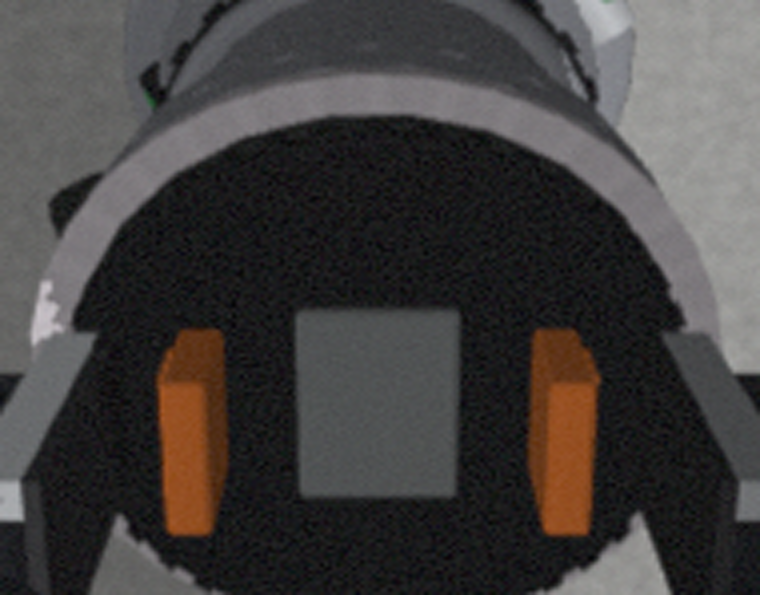

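The tabs are fully out at (178,430) and (568,430) in the zoomed view, the cap sits flat and the fingers are clear. Retracting straight up.

>>> {"op": "drive_tool", "data": {
  "moves": [
    [0,0,-4,0,0,0],
    [0,0,-12,0,0,0],
    [0,0,-25,0,0,0],
    [0,0,-45,0,0,0],
    [0,0,-70,0,0,0],
    [0,0,-95,0,0,0],
    [0,0,-112,0,0,0],
    [0,0,-120,0,0,0]
  ]
}}

```text
time: 14.43
tool_pos: [0.5309, 0.1742, 0.3859]
tcp_rot: [-3.141, 0.005, -2.602]
contact_force: [-0.8, -0.2, 0.2]
gripper_width: 0.647
```

>>> {"op": "drive_tool", "data": {
  "moves": [
    [0,0,0,0,0,0],
    [0,0,0,0,0,0],
    [0,0,0,0,0,0],
    [0,0,0,0,0,0]
  ]
}}

```text
time: 14.77
tool_pos: [0.5303, 0.1745, 0.3807]
tcp_rot: [-3.142, -0.003, -2.602]
contact_force: [0.5, 0.2, 0.4]
gripper_width: 0.65
```

Run:
```python
from h import *
s=robot.get_state();im=robot.get_image("wrist");cv2.imwrite("pics/n_wrist.png",im)
import pickle;pickle.dump(s,open("n.pkl","wb"));print(s["time"],s["tool_pos"],s["tcp_rot"],s["contact_force"])
sc=robot.get_image("scene");cv2.imwrite("pics/n_scene.png",sc);tp=robot.get_image("top");cv2.imwrite("pics/n_top.png",tp)
a=cv2.resize(sc[130:230,330:430],None,fx=6,fy=6,interpolation=cv2.INTER_CUBIC);cv2.imwrite("pics/n_sc.png",a)
# bystander check
for n,x in(("scene",sc),("top",tp)):
    o=cv2.imread(f"pics/{n}0.png");d=cv2.absdiff(o,x).max(2);print(n)
    for k,P in dict(blue=[.73,-.293,.016],blue2=[.629,-.37,.016],turq=[.629,-.13,.016],grey=[.494,-.262,.018]).items():
        u,v=proj(n,[P])[0].astype(int);print(k,d[v-8:v+9,u-8:u+9].mean().round(1))
```

```text
14.7667 [0.53031753 0.17448261 0.38066629] [-3.14157928e+00 -2.52312526e-03 -2.60162393e+00] [0.47621517 0.22091232 0.38449481]
scene
blue 7.0
blue2 7.1
turq 6.7
grey 6.1
top
blue 16.0
blue2 15.9
turq 15.8
grey 14.5
```

View pics/n_wrist.png

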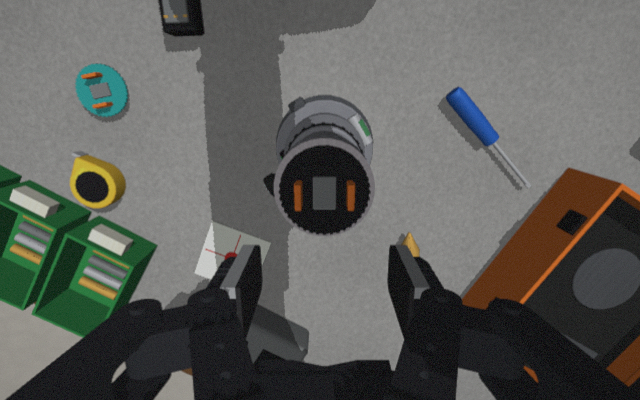

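View pics/n_sc.png

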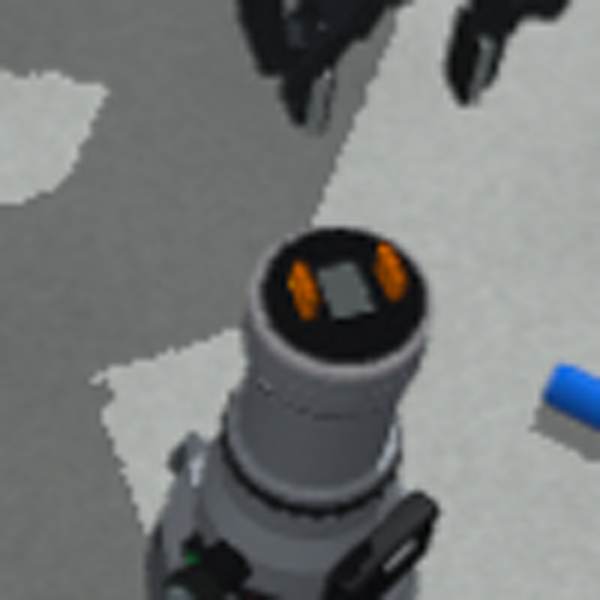

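View pics/n_top.png

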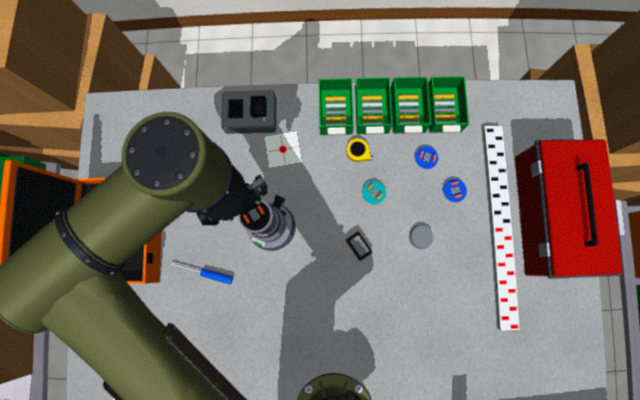

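Cap visibly flat and low on the collar. One last height check from the same pictures, to confirm it is latched.

Run:
```python
from h import *
import pickle;s=pickle.load(open("n.pkl","rb"))
def grey(n,box):
    im=cv2.imread(f"pics/n_{n}.png");x,y,w,h=box
    hsv=cv2.cvtColor(im,cv2.COLOR_BGR2HSV);m=np.zeros(im.shape[:2],np.uint8);m[y:y+h,x:x+w]=cv2.inRange(hsv,(3,120,60),(22,255,255))[y:y+h,x:x+w]
    N,l,st,ce=cv2.connectedComponentsWithStats(m);r=sorted([(tuple(ce[i].round(2)),int(st[i,4])) for i in range(1,N) if st[i,4]>8]);return r
w=grey("wrist",(285,170,80,50));c=grey("scene",(372,165,35,25));print(w,c)
for a,b in((0,0),(1,1),(0,1),(1,0)):
    try: tri([ray("wrist",[w[a][0]],s),ray("scene",[c[b][0]])])
    except IndexError: pass
T=onz("wrist",[w[0][0],w[1][0]],.275,s);print("tab spacing mm",1e3*np.linalg.norm(T[0]-T[1]))
```

```text
[((np.float64(297.57), np.float64(195.56)), 246), ((np.float64(350.36), np.float64(195.3)), 242)] [((np.float64(380.11), np.float64(177.86)), 35), ((np.float64(394.74), np.float64(174.63)), 38)]
tri [0.5425 0.1583 0.2693] gap [0.0008, 0.0008]
tri [0.5218 0.1924 0.2695] gap [0.0008, 0.0008]
tri [0.5365 0.1748 0.286 ] gap [0.0186, 0.0186]
tri [0.5284 0.1758 0.2596] gap [0.0182, 0.0182]
tab spacing mm 38.98418046107955
```

```bash
python3 -c "
from cell import robot
print(robot.sign_off())"
```

```text
the job is handed in; nothing more can be done
None
```

The cap is on the lens collar and, from my last checks, latched flat. I handed the job in at about 15 s of the 45 s allowed.

**What I did:** I pinched both tabs to their stops, with the finger opening steady at 0.37. I set the cap in the collar and pressed it down with the tabs still pinched. The ring gave about 2.4 N per mm, as specified. The highest reading was about 11 N, roughly 4.4 mm of ring travel. I let the tabs out in small steps while still pressing, then opened the fingers and backed straight up. The wrist force then read near zero.

**Final pictures:**
- **Cap:** It is centred and sits low on the collar. Both tabs triangulate to the same height (0.269 m), so it is level.
- **Tabs:** Their centres are 39 mm apart, against 38.5 mm when they stood free on the table, so both are sprung out. The 2 mm hook height fits the pictures, but I did not pull on the cap to test it.
- **Other things on the table:** The two blue caps, the turquoise cap and the grey cover show no visible shift in the scene and top pictures. The tape measure, battery, target plate and screwdriver look unmoved in the top picture. The plumb bob is hidden by the arm there and only partly in view in the wrist picture; nothing went near it.

**Small disagreements:**
- **Collar height:** By sight the metal face came out between 0.2535 and 0.2555 m. The force on contact pointed to about 0.256 m.
- **Sideways force:** It reached about 3 N during the press and eased to about 1 N after a 0.4 mm correction.

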